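# Lock the datum plug gauge into the board fixture

## Robot

A 6-joint arm with a two-finger parallel gripper is mounted at the origin on a cart in front of the work surface, level with it; the furniture and walls round the work are solid. World frame = base frame: x ahead of the robot, y to its left, z up, the work surface at z = 0. Lengths are in m, angles in rad, forces in N, time in s.
With the tool pointing down it reaches from about 0.375 to 0.925 m from the base axis. Payload 5.7 kg.
Tool frame: the origin (TCP) lies between the finger pads; the fingertips stand 22 mm ahead of it and the grasp point (between the pads) lies 3 mm ahead of it; x points along the fingers, y is the direction in which the jaws open and shut, and the axes are right-handed (so a half turn about x gives the same grasp; the last joint's range is limited). The gripper opens to 88 mm and grips with 3 to 60 N. Pads are 20 mm wide; open, the fingers measure 115 mm over their backs; the gripper's body (75 mm by 178 mm) begins 61 mm behind the grasp point.
Start: joints at [1.159, 0.359, 1.51, -0, 1.272, -0.115], TCP at [0.175, 0.574, 0.245] pointing down, gripper open.
Joint ranges: [-2.97, 2.97], [-1.01, 2.36], [0.21, 2.38], [-0.96, 4.11], [0.2, 2.71], [-2.98, 2.98]. Speed limits (rad/s): [2.39, 2.39, 3.14, 3.14, 3.14, 3.14].

## Interface

Orientations are given as a unit quaternion [w, x, y, z].
In Python, from workcell import robot, read_camera, camera_info gives the robot as it stands.
- The arm moves only by the tool arm_command, never from a script. Its argument "steps" is a list that holds one entry, the list of rows, each a list of 7 numbers: the shift along the tool's x, y, z in m, then the turn, a rotation vector about the tool's x, y, z in degrees, then the gripper's target within -1 to 1 (fully open at 1, half-way at 0, shut at -1). In form: [[[dx, dy, dz, wx, wy, wz, gripper], ...]]. A call has 1 to 12 rows; each row is the pose to reach, as a shift and turn from the pose commanded when the call began, along the tool's axes at that moment; what a row does not reach only later rows make up. A row lasts 1/8 s, in which the tool goes at most 62.5 mm and 10.7 degrees, less where a joint would pass 70% of its speed; a pose out of reach is approached as far as the arm can. A call with a gripper value outside its range is refused whole. The fingers move at their own pace and stop on an object; "newtons" is the grip in N (left out, the last holds). Time passes only in rows, so rows that repeat a pose let the fingers close. It gives the time, the measured TCP pose, the force and the opening at its end, in the units of the state.
- robot.observe(): the state, without advancing time (a new reading comes with each control period).
- read_camera(name): name is "scene" or "top" or "wrist"; returns (picture, depth): 400x640x3 uint8, blue, green, red; 400x640 float32, m along the optical axis (not along the pixel's ray), 0 where there is no reading.
- camera_info(name): a dict with "fx", "fy", "cx", "cy" (pixels), "dist" ([k1, k2, p1, p2, k3] as OpenCV has them; the pictures are not rectified), "R" (3x3) and "t" (3): a world point X has camera coordinates R X + t. Camera axes: x right, y down, z forward; pixel columns grow to the right and rows downward; lengths in m; the calibration is good to about 2 mm. A picture is of the moment at which its call begins: read the wrist's pose just before it. camera_info takes no time and is no camera call; for the wrist camera it gives the pose at the moment of the call.
- robot.sign_off(): hands the job in, once; it reports no verdict.
The state is a dict: "time": time; "joint_pos": joint angles; "qvel": joint speeds; "joint_efforts": joint torques, N m; "eef_pos": TCP position; "tcp_rot": TCP orientation; "force": force on the tool from outside, world axes, zero at the start; "wrist_torque": the same for the moment, N m; "finger_gap": opening from 0.0 (shut) to 1.0 (fully open).
Only numpy, scipy, OpenCV 4.12 (cv2) and the standard library are available. Lean on these libraries where they do the work, as an engineer would, in place of code of your own. Each camera call takes 0.05 s, during which the arm holds its last target. There are 200 camera calls.

## Task

Take the large plug gauge with the bar handle out of the wooden stand and fit it in the steel-lined bore of the board fixture. The fit is tight: gently start the foot of the plug tilted, edge first, then straighten it and slide it fully home with the notch of its flange passing the lock screw. Then turn it clockwise until it stops under the screw head, let go, and leave the small gauge and the other things on the bench where they are.

Things in the scene. Friction and masses are not known exactly. Their poses are not given: they have to be found in the camera images.
- plug: Large datum plug gauge, steel, 76 mm tall, about 0.2 kg, upright in one of the stand's two holes, flange on the stand's top. Origin: centre of its flat, sharp-edged foot; z up to the handle. Shank 20 mm diameter, z 0 to 30 mm; flange z 30 to 36 mm; neck 16 mm diameter to z 46; dark bar handle z 46 to 76 mm, 30 mm long along x, 12 mm thick along y.
- plug_handle (a point): Point on the plug's axis 66 mm above its foot, 10 mm below the top of the bar handle: good height to grip. With the plug in the bore, keep the fingertips more than 44 mm above its foot, to clear the screw head.
- plug_notch (a point): Middle of the flange's notch, on its underside, 17 mm from the plug's axis at 118 deg counter-clockwise (seen from above) from the plug's x. The flange's radius is 22 mm; the notch, from 86 to 150 deg, is cut in to radius 13 mm. While the plug goes down the last 13 mm this point must face the lock screw, within about 8 deg.
- plug_step (a point): The flange's stop: beside the notch, from 150 to 190 deg, the flange's radius is 19 mm and passes under the screw head; this step at 190 deg (20.5 mm from the axis, flange's mid-height) meets the screw's shank after a clockwise turn of about 62 deg. The plug's x is then parallel to the fixture's x, the handle pointing at the screw.
- fixture: Board fixture, fixed: aluminium base 130 x 200 x 10 mm; on its -y side a green circuit board, parts up to 33 mm high; on its +y side a 68 x 68 mm aluminium block, top 47 mm above the bench, with an upright sharp-edged bore, 20.8 mm diameter, 34 mm deep, in a steel liner 30 mm across. Origin: centre of the underside; x, y along the edges, z up.
- bore_nominal (a point): Nominal centre of the bore's mouth, level with the block's top, 47 mm above the bench, at x 0, y +58 mm in the fixture; axes as the fixture's. The block is clamped where it was set by hand: block, bore and screw stand up to 3.5 mm off nominal in x and in y (not measured: see or feel it); height and angle are true. Leaning 10 to 20 deg, the plug's low edge goes 5 to 6 mm in, then binds.
- lock_screw (a point): Nominal centre of the top of the lock screw's head, 24 mm from the bore's axis on its -x side (fixture axes); it shares the block's offset. Head 18 mm diameter, from 7.6 to 12.6 mm above the block's top; shank below it 8 mm diameter. The plug is home when its flange lies on the block, its foot 30 mm below the block's top.
- stand: Wooden gauge stand, fixed, 66 x 170 x 33 mm, long along y, two through holes of 23 mm diameter at y -45 and +45 mm. Origin: centre of the underside. The plugs lift straight out.
- small_plug: The smaller gauge in the other hole of the stand: round knob handle 20 mm in diameter, round flange 32 mm, no notch; stays where it is. Origin: centre of its foot.
- ref_block: Steel reference block with a black knob, 30 x 50 x 32 mm, loose bystander. Origin: centre of its underside.
- grease_jar: White jar with a black lid, 38 mm diameter, 40 mm high, loose bystander. Origin: centre of its underside.
Mind the look-alikes: they are no part of the job. Leave any orange, purple or red look-alike of the plug alone.

How it is judged:
On the way, in this order (a step that is already met when the one before it is completed fails the run):
1. the plug's foot is in the bore's mouth edge first, tilted by 5 deg or more (angle between plug's own z axis and vertical between 0.087 and 0.5 rad and z of plug in the frame of bore_nominal below -0.0005 m and horizontal distance between plug and bore_nominal below 0.0065 m), for 0.1 s.
2. the plug is straight and fully home, its flange on the block, not yet turned (angle between plug's own z axis and vertical below 0.035 rad and z of plug in the frame of bore_nominal below -0.0285 m and angle between the x axis of plug and the x axis of fixture, either way round above 0.5 rad), for 0.1 s.
At the end, for the whole second after the job is handed in: The plug is home in the bore (flange within 1.5 mm of the block, upright within 2 deg), turned clockwise under the screw head to within 10 deg of its stop (handle along the fixture's x), and at rest (z of plug in the frame of bore_nominal below -0.0285 m and horizontal distance between plug and bore_nominal below 0.006 m and angle between plug's own z axis and vertical below 0.035 rad and angle between the x axis of plug and the x axis of fixture, either way round below 0.17 rad and linear speed of plug below 0.01 m/s); the robot touches nothing.
It fails at once if the plug is forced: more than 25 N between plug and fixture (contact force between plug and fixture above 25 N).
It fails at once if the small gauge is lifted or shoved (more than 15 mm) (distance of small_plug from where it was at the start of the episode above 0.015 m).
It fails at once if a bystander is shoved more than 20 mm (distance of any of ref_block, grease_jar from where it was at the start of the episode above 0.02 m).
It also fails if it takes over 72 s, if anything falls off the work surface, if the arm or the gripper's body presses on something with over 40 N, if the wrist force passes 120 N, or if a joint passes its speed limit or range.

## Working session

There is one attempt and no reset: what is moved stays moved. The work goes in short steps, Python scripts to look and compute and a tool call to move; the robot and the scene stay as the last step left them, time stands still between calls to the robot, and variables do not carry over. Pictures are saved under pics/ and viewed, about 8 in all and at most 12, crops included, and the job is handed in when it is done.

Besides the shell and the picture viewer there is one more tool, called after ">>>" as a command line: name --argument value ..., lists and objects as JSON in quotes. arm_command: Moves the arm, as the interface text tells. Its arguments: {"type":"object","properties":{"steps":{"type":"array","items":{"type":"array","items":{"type":"array","items":{"type":"number"}}}},"newtons":{"type":"number"}},"required":["steps"]}

```bash
ls; mkdir -p pics
cat > h.py <<'E'
import numpy as np, cv2
from workcell import robot, read_camera, camera_info
def save(n,p): cv2.imwrite('pics/'+n+'.png',p)
def cam(name):
    i=camera_info(name); K=np.array([[i['fx'],0,i['cx']],[0,i['fy'],i['cy']],[0,0,1]]); return K,np.array(i['dist'],float),np.array(i['R']),np.array(i['t'])
def ray(c,uv):
    K,d,R,t=c; q=cv2.undistortPoints(np.array(uv,float).reshape(-1,1,2),K,d)[:,0]
    return -R.T@t, np.c_[q,np.ones(len(q))]@R
def onplane(c,uv,z):
    o,v=ray(c,uv); return o+v*((z-o[2])/v[:,2])[:,None]
def proj(c,X):
    K,d,R,t=c; return cv2.projectPoints(np.array(X,float).reshape(-1,1,3),cv2.Rodrigues(R)[0],t,K,d)[0][:,0]
def cloud(c,depth):
    h,w=depth.shape; vv,uu=np.mgrid[:h,:w]; K,d,R,t=c
    q=cv2.undistortPoints(np.stack([uu,vv],-1).reshape(-1,1,2).astype(float),K,d)[:,0]
    P=np.c_[q,np.ones(len(q))]*depth.reshape(-1,1)
    return ((P-t)@R).reshape(h,w,3)
E
python3 - <<'E'
from h import *
for n in('scene','top','wrist'):
    c=cam(n); p,d=read_camera(n); save(n+'0',p); np.savez(n+'0',p=p,d=d); print(n,c[0][0,0],-c[2].T@c[3],c[2][2])
print(robot.observe())
E
```

```text
pics
scene 427.9510176644738 [ 0.03241416 -0.46277829  0.51253218] [ 0.5793067   0.64671801 -0.4961447 ]
top 476.9760331785964 [0.47639839 0.100001   0.9465224 ] [ 0.05701205 -0.01018995 -0.99832149]
wrist 330.8103302895287 [0.0968245  0.59773058 0.38426569] [ 0.28155949 -0.08827081 -0.95547502]
{'time': 0.15, 'joint_pos': array([ 1.15889271e+00,  3.59343656e-01,  1.51117350e+00,  2.02734594e-05,
        1.27248032e+00, -1.15141286e-01]), 'qvel': array([ 5.83377850e-05, -2.13829818e-03, -2.24305099e-03, -2.52996900e-04,
        2.64357876e-04,  4.63343184e-04]), 'joint_efforts': array([-6.60260957e-04, -5.15764332e+01, -2.71006769e+01,  6.74958620e-02,
        3.06806748e-02, -4.52126801e-05]), 'eef_pos': array([0.17528218, 0.57331349, 0.24400415]), 'tcp_rot': array([ 0.6992004 ,  0.10406105,  0.69947238, -0.10501656]), 'force': array([0.152381 , 0.8843807, 0.7709029]), 'wrist_torque': array([ 0.02882964,  0.04401904, -0.0369446 ]), 'finger_gap': 0.998278749977956}
```

View pics/top0.png

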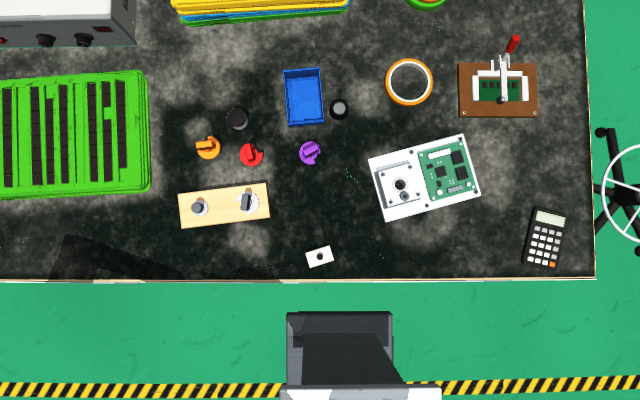

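View pics/scene0.png

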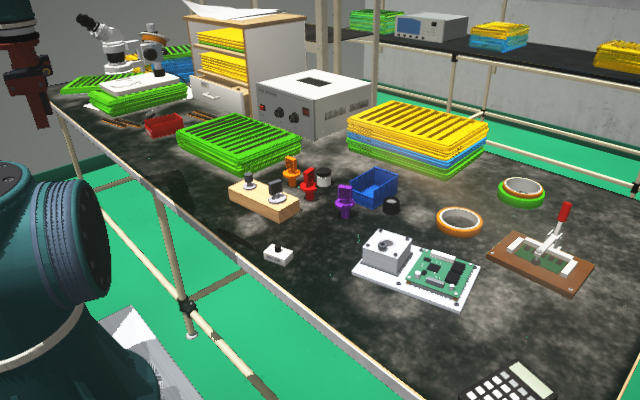

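The top view shows the stand at (224,204): bar-handled steel plug at (248,202), round-knob small gauge at (199,207). The fixture is at (425,178), with its bore at (400,185) and screw at (404,196). Candidates for the plug: steel bar handle (248,202), steel knob (199,207), and the orange (207,148), red (251,155) and purple (309,153) look-alikes. By the description it's the steel bar handle. I'll check it in a close crop.

Run:
```python
from h import *
z=np.load('top0.npz'); p,d=z['p'],z['d']; c=cam('top')
a=cv2.resize(p[170:240,170:280],None,fx=7,fy=7,interpolation=cv2.INTER_CUBIC)[:,:770]
b=cv2.resize(p[125:230,360:490],None,fx=5,fy=5,interpolation=cv2.INTER_CUBIC)
save('cropA',cv2.resize(np.vstack([cv2.resize(a,(650,414)),b]),(533,770))[:600*2][:, :] if 0 else cv2.resize(np.vstack([cv2.resize(a,(650,414)),b]),None,fx=.63,fy=.63))
P=cloud(c,d)
for n,(u,v) in dict(plug=(248,202),small=(199,207),bore=(400,185),screw=(404,196),stand=(224,204),blk=(385,175)).items():
    print(n,P[v,u],onplane(c,[(u,v)],.045))
# fixture base outline (white) & stand outline by height from depth
for n,m in dict(fix=(P[...,2]>.005)&(P[...,2]<.09)&(P[...,0]>.1),).items():
    num,lab,st,ce=cv2.connectedComponentsWithStats(m.astype(np.uint8))
    for i in range(1,num):
        if st[i,4]>150: print(i,st[i],ce[i],np.median(P[lab==i],0))
```

```text
plug [0.51241301 0.21208608 0.06548436] [[0.51325036 0.21469209 0.045     ]]
small [0.50337884 0.30142073 0.0711644 ] [[0.50418528 0.30744115 0.045     ]]
bore [ 0.54647374 -0.07946666  0.01570166] [[ 0.54426807 -0.07381777  0.045     ]]
screw [ 0.52246147 -0.07794465  0.06085638] [[ 0.52328616 -0.08113048  0.045     ]]
stand [0.51008971 0.26215157 0.03342695] [[0.50966269 0.26009639 0.045     ]]
blk [ 0.56326278 -0.04511872  0.04702723] [[ 0.56345855 -0.04544578  0.045     ]]
1 [   0    0  137   49 2525] [78.28594059 34.7409901 ] [0.83068713 0.52547142 0.06039066]
2 [ 175    0  175   27 2863] [261.09395739  12.06077541] [0.87902131 0.19248938 0.05991298]
3 [406   0  40  10 296] [425.73986486   3.69594595] [ 0.9121186  -0.13709439  0.02161136]
25 [ 457   43   81   75 4557] [497.14790432  88.69365811] [ 0.73694525 -0.27435433  0.01992508]
42 [385  58  48  49 822] [408.37712895  81.87226277] [ 0.75282837 -0.09969019  0.01770358]
53 [283  67  41  60 665] [303.32030075  91.44661654] [0.75562022 0.1097439  0.03272594]
57 [    0    70   152   131 18161] [ 74.61940422 135.24580144] [0.64075653 0.54504008 0.05671314]
92 [329  99  20  21 307] [338.61563518 109.27035831] [0.69515848 0.0399361  0.0253549 ]
109 [226 108  22  22 356] [236.64325843 118.22752809] [0.67518008 0.23836391 0.03910213]
139 [ 368  134  113   88 6408] [423.76700999 177.1852372 ] [ 0.56058964 -0.12690245  0.02051251]
142 [195 137  25  23 401] [207.95261845 148.35162095] [0.61376923 0.28927028 0.03763506]
147 [299 142  22  22 336] [308.875      152.09821429] [0.60572847 0.09897872 0.03729058]
151 [240 144  23  23 368] [249.98913043 155.5951087 ] [0.60016836 0.20926472 0.0374011 ]
184 [ 178  183   93   45 3094] [224.09017453 204.84712346] [0.50817803 0.26212338 0.03367623]
202 [ 521  207   47   64 2133] [544.40740741 239.16549461] [ 0.43808187 -0.36745969  0.01183337]
276 [305 245  29  22 410] [319.14146341 255.5902439 ] [0.41016608 0.0804387  0.01830824]
```

View pics/cropA.png

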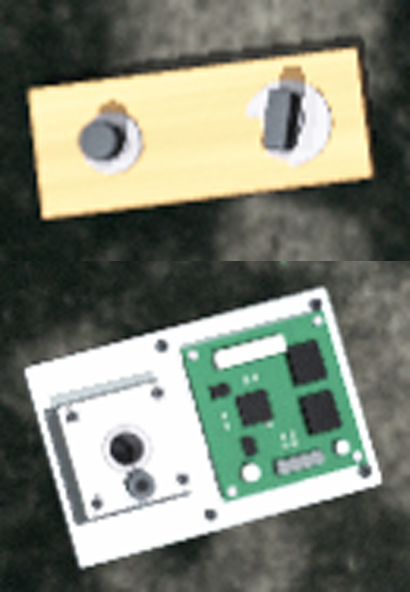

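The crop confirms the choice. In it the bar-handled steel plug is at (283,120), its flange partly cut away at upper left, the round-knob small gauge is at (105,140), the bore at (125,448) and the screw at (142,485). Next I'll measure roughly and work out the approach.

```bash
cat >> h.py <<'E'
from scipy.spatial.transform import Rotation as Ro
def pose():
    o=robot.observe(); q=o['tcp_rot']; return o,np.array(o['eef_pos']),Ro.from_quat(np.r_[q[1:],q[0]])
def down(jawdeg,tilt=None):
    """tool x down, tool y at world angle jawdeg; tilt=world rotvec (deg) applied after"""
    a=np.radians(jawdeg); x=np.array([0,0,-1.]); y=np.array([np.cos(a),np.sin(a),0])
    M=Ro.from_matrix(np.c_[x,y,np.cross(x,y)])
    return M if tilt is None else Ro.from_rotvec(np.radians(tilt))*M
def plan(pos,rot,base=None):
    o,p,R=pose()
    if base is not None: p,R=base
    print('shift mm',np.round(R.inv().apply(np.array(pos)-p)*1000,1),'turn',np.round((R.inv()*rot).as_rotvec(degrees=True),2))
E
python3 - <<'E'
from h import *
o,p,R=pose(); M=R.as_matrix(); print(M.round(3)); print('jaw yaw',np.degrees(np.arctan2(M[1,1],M[0,1])))
z=np.load('top0.npz'); c=cam('top'); P=cloud(c,z['d'])
Q=P[185:220,235:262].reshape(-1,3); Q=Q[Q[:,2]>.058]; print(len(Q),Q.mean(0),Q[:,2].max()); v=np.linalg.svd((Q-Q.mean(0))[:,:2])[2][0]; print('bar',np.degrees(np.arctan2(v[1],v[0])))
# fixture base outline at z=.01
m=((P[...,2]>.005)&(P[...,2]<.09)).astype(np.uint8)
for name,(u,v),h in(('fix',(424,177),.01),('stand',(224,204),.033)):
    n,lab=cv2.connectedComponents(m); r=cv2.minAreaRect(np.argwhere(lab==lab[v,u])[:,::-1].astype(np.float32)); b=cv2.boxPoints(r); W=onplane(c,b,h); print(name,W.mean(0),W.round(4).tolist(),[np.degrees(np.arctan2(*(W[(i+1)%4]-W[i])[1::-1])) for i in range(4)])
ang=np.degrees(np.arctan2(v[1],v[0])) if 0 else None
for y in (90,95,100,105,110,-80): print(y); plan([.505,.214,.2],down(y))
E
```

```text
[[-0.001  0.292  0.956]
 [-0.001  0.956 -0.292]
 [-1.    -0.001 -0.   ]]
jaw yaw 72.9964360211861
133 [0.51238054 0.21407899 0.09653462] 0.9465224043888595
bar 70.01934207090169
fix [ 0.56275099 -0.12899515  0.01      ] [[0.5982, -0.0157, 0.01], [0.6517, -0.21, 0.01], [0.5265, -0.2418, 0.01], [0.4746, -0.0485, 0.01]] [np.float64(-74.59915206961774), np.float64(-165.75593999646796), np.float64(105.03267089741787), np.float64(14.8528097778192)]
stand [0.5085089  0.26211562 0.033     ] [[0.5313, 0.3518, 0.033], [0.5519, 0.181, 0.033], [0.4857, 0.1727, 0.033], [0.4652, 0.3429, 0.033]] [np.float64(-83.1204170027756), np.float64(-172.8702242966516), np.float64(96.88496291592887), np.float64(7.725893240838868)]
90
shift mm [  44.3 -247.1  420.4] turn [-17.    -0.02   0.08]
95
shift mm [  44.3 -247.1  420.4] turn [-22.    -0.03   0.08]
100
shift mm [  44.3 -247.1  420.4] turn [-27.    -0.03   0.08]
105
shift mm [  44.3 -247.1  420.4] turn [-3.2e+01 -3.0e-02  7.0e-02]
110
shift mm [  44.3 -247.1  420.4] turn [-37.    -0.04   0.07]
-80
shift mm [  44.3 -247.1  420.4] turn [1.53e+02 1.00e-01 4.00e-02]
```

>>> arm_command --steps '[[[0.044,-0.247,0.42,-20,0,0,1],[0.044,-0.247,0.42,-20,0,0,1],[0.044,-0.247,0.42,-20,0,0,1],[0.044,-0.247,0.42,-20,0,0,1],[0.044,-0.247,0.42,-20,0,0,1],[0.044,-0.247,0.42,-20,0,0,1],[0.044,-0.247,0.42,-20,0,0,1],[0.044,-0.247,0.42,-20,0,0,1],[0.044,-0.247,0.42,-20,0,0,1],[0.044,-0.247,0.42,-20,0,0,1],[0.044,-0.247,0.42,-20,0,0,1]]]'

```text
time: 1.52
eef_pos: [0.5038, 0.2156, 0.2006]
tcp_rot: [0.707, -0.019, 0.707, 0.019]
force: [-0.5, 0.2, 0.3]
finger_gap: 0.998
```

Run:
```python
from h import *
o,p,R=pose(); print(p,o['time'],o['joint_pos'],np.abs(o['qvel']).max())
c=cam('wrist'); P,d=read_camera('wrist'); np.savez('w1',p=P,d=d,K=c[0],D=c[1],R=c[2],t=c[3]); 
g=proj(c,[.513,.213,.07])[0]; print(g); u,v=g.astype(int)
X=cloud(c,d); k=(X[...,2]>.069)&(X[...,2]<.085)&(np.hypot(X[...,0]-.513,X[...,1]-.213)<.03)
Q=X[k]; print(len(Q),Q.mean(0)); e=np.linalg.svd((Q-Q.mean(0))[:,:2])[2][0]; print('bar',np.degrees(np.arctan2(e[1],e[0])))
save('w1',P)
```

```text
[0.50379361 0.21564152 0.20063417] 1.525 [ 2.78212249e-01  3.30085370e-01  1.67616521e+00  2.73870386e-04
  1.13599471e+00 -1.34635554e+00] 0.007488249043410229
[308.23398261 206.17290393]
527 [0.51123083 0.21823266 0.07816078]
bar -6.6174723184886775
```

View pics/w1.png

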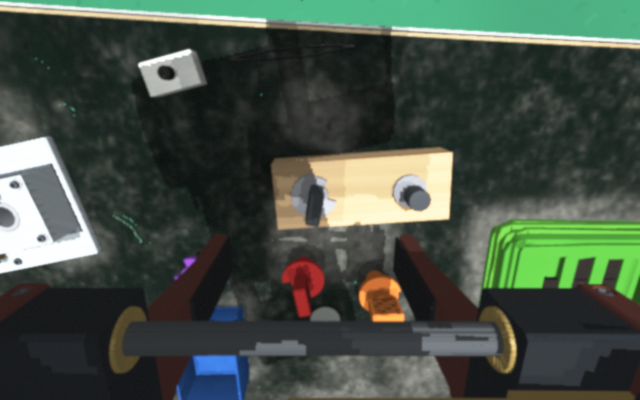

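The wrist view shows the plug at (315,200), its bar running about vertically in the image, and the small gauge at (412,195). I'll zoom in to find the notch.

Run:
```python
from h import *
z=np.load('w1.npz'); c=(z['K'],z['D'],z['R'],z['t']); p=z['p']; X=cloud(c,z['d'])
# rectify the flange-top plane z=.039, 0.25mm/px, x down-up as world: col = -y, row = -x (top cam like)
def rect(zz,x0,y0,r,s):
    n=int(2*r/s); g=np.mgrid[:n,:n]; W=np.stack([x0+r-g[0]*s,y0+r-g[1]*s,np.full((n,n),zz)],-1)
    uv=proj(c,W.reshape(-1,3)).reshape(n,n,2).astype(np.float32)
    return cv2.remap(p,uv[...,0],uv[...,1],cv2.INTER_CUBIC)
A=rect(.039,.512,.215,.04,.0002)
t=np.load('top0.npz'); cw=c; p2=t['p']; c=cam('top'); p=p2; B=rect(.039,.512,.215,.04,.0002)
save('rect',np.hstack([A,B])[:, :800])
```

```text
(no output)
```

View pics/rect.png

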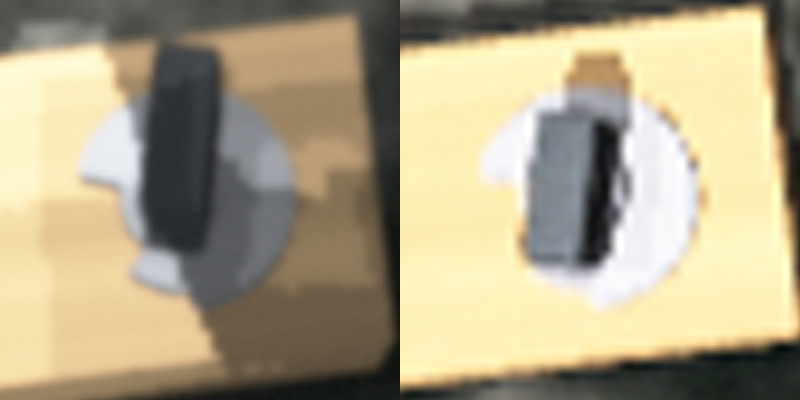

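The flange circle centres at (188,197) in both rectified views, so they agree, and the z=39 mm plane is confirmed. The notch edges are at (80,178) and (133,275), i.e. world angles 80° and 145°, which puts the plug's x at about -6°. The jaw must go to -96.5° so that the last joint stays in range later.

>>> arm_command --steps '[[[0.05,0.002,0.009,100,0,0,0],[0.05,0.002,0.009,100,0,0,0],[0.05,0.002,0.009,100,0,0,0],[0.05,0.002,0.009,100,0,0,0],[0.05,0.002,0.009,100,0,0,0],[0.05,0.002,0.009,100,0,0,0],[0.05,0.002,0.009,100,0,0,0],[0.05,0.002,0.009,100,0,0,0],[0.05,0.002,0.009,100,0,0,0],[0.05,0.002,0.009,100,0,0,0],[0.05,0.002,0.009,100,0,0,0]]]'

```text
time: 2.95
eef_pos: [0.5131, 0.2181, 0.1509]
tcp_rot: [0.469, 0.529, 0.469, -0.529]
force: [0.6, 0.5, -0.4]
finger_gap: 0.501
```

Run:
```python
from h import *
o,p,R=pose(); print(p,R.as_matrix().round(3)[:,1],o['joint_pos'][5])
plan([.5126,.2174,.11],down(-96.5))
```

```text
[0.51312243 0.21814065 0.15085375] [ 0.993 -0.12   0.   ] 0.3979673900718838
shift mm [40.9 -0.4  0.8] turn [89.63 -0.   -0.  ]
```

>>> arm_command --steps '[[[0.04,-0.0004,0.0008,89.6,0,0,0],[0.04,-0.0004,0.0008,89.6,0,0,0],[0.04,-0.0004,0.0008,89.6,0,0,0],[0.04,-0.0004,0.0008,89.6,0,0,0],[0.04,-0.0004,0.0008,89.6,0,0,0],[0.04,-0.0004,0.0008,89.6,0,0,0],[0.04,-0.0004,0.0008,89.6,0,0,0],[0.04,-0.0004,0.0008,89.6,0,0,0],[0.04,-0.0004,0.0008,89.6,0,0,0],[0.04,-0.0004,0.0008,89.6,0,0,0]]]'

```text
time: 4.2
eef_pos: [0.513, 0.2169, 0.1107]
tcp_rot: [-0.04, 0.706, -0.04, -0.706]
force: [0.0, 0.6, -0.4]
finger_gap: 0.499
```

Run:
```python
from h import *
o,p,R=pose(); print(p,R.as_matrix().round(3)[:,1],o['joint_pos'][5])
plan([.5126,.2174,.073],down(-96.5))
c=cam('wrist'); P,d=read_camera('wrist'); X=cloud(c,d)
k=(X[...,2]>.073)&(X[...,2]<.085)&(np.hypot(X[...,0]-.513,X[...,1]-.217)<.025); Q=X[k]; print(len(Q))
if len(Q): print(np.median(Q,0),[ (Q[:,i].min(),Q[:,i].max()) for i in (0,1)])
save('w2',P); t,dt=read_camera('top'); save('t2',t)
```

```text
[0.5129633  0.21691327 0.11074985] [-0.112 -0.994  0.   ] 1.9594995334708414
shift mm [37.7 -0.4  0.4] turn [ 0.05 -0.   -0.  ]
1066
[0.51569074 0.21786677 0.07904994] [(np.float64(0.49913210130522867), np.float64(0.5292788615514672)), (np.float64(0.21069409282882562), np.float64(0.22514551018925258))]
```

>>> arm_command --steps '[[[0.0375,-0.001,-0.0005,0,0,0,0],[0.0375,-0.001,-0.0005,0,0,0,0],[0.0375,-0.001,-0.0005,0,0,0,0],[0.0375,-0.001,-0.0005,0,0,0,-1],[0.0375,-0.001,-0.0005,0,0,0,-1],[0.0375,-0.001,-0.0005,0,0,0,-1],[0.0375,-0.001,-0.0005,0,0,0,-1],[0.0375,-0.001,-0.0005,0,0,0,-1],[0.0375,-0.001,-0.0005,0,0,0,-1],[0.0375,-0.001,-0.0005,0,0,0,-1]]]' --newtons 40

```text
time: 5.55
eef_pos: [0.5141, 0.2174, 0.0734]
tcp_rot: [-0.041, 0.706, -0.041, -0.706]
force: [-0.8, -0.7, 5.5]
finger_gap: 0.133
```

Run:
```python
from h import *
o,p,R=pose(); print(p,R.as_matrix().round(3),o['force'],o['finger_gap']*88)
z=np.load('top0.npz'); c=cam('top'); p=z['p']
# bore position: rectify top view at z=.047, fixture axes
o_=np.array([.5628,-.1290]); a=np.radians(15.); Rf=np.array([[np.cos(a),-np.sin(a)],[np.sin(a),np.cos(a)]])
b=o_+Rf@[0,.058]; print('bore nominal guess',b)
s=.00015; n=533; g=np.mgrid[:n,:n]
ims=[]
for zz in (.047,.0596):
    L=np.stack([.04-g[0]*s,.04-g[1]*s],-1); W=L@Rf.T+b; W=np.concatenate([W,np.full((n,n,1),zz)],-1)
    uv=proj(c,W.reshape(-1,3)).reshape(n,n,2).astype(np.float32); ims.append(cv2.remap(p,uv[...,0],uv[...,1],cv2.INTER_CUBIC))
np.save('Wb',ims[0]); save('bore',cv2.resize(np.hstack(ims),(800,400)))
```

```text
[0.51409086 0.21740441 0.07341721] [[ 0.    -0.115 -0.993]
 [ 0.    -0.993  0.115]
 [-1.    -0.    -0.   ]] [-0.75969894 -0.66113357  5.45443134] 11.72316047533948
bore nominal guess [ 0.5477885 -0.0729763]
```

View pics/bore.png

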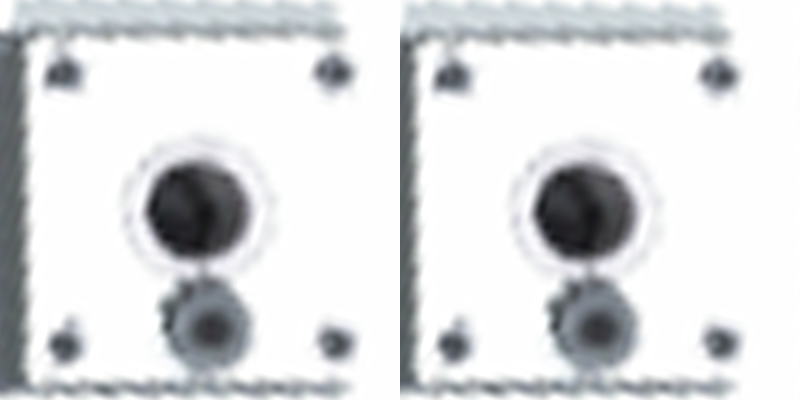

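The bore shows at (198,211) in the left rectified panel, 2.2 mm toward -x from my nominal guess; the screw head is at (195,325) in the right panel. The bore estimate is (0.5456, -0.0732). The plug is gripped (11.7 mm opening), so I'll lift it and carry it to a viewing pose next to the bore.

>>> arm_command --steps '[[[-0.02,0,0,0,0,0,-1],[-0.06,0,0,0,0,0,-1],[-0.11,0,0,0,0,0,-1],[-0.11,0.04,-0.006,-10,0,0,-1],[-0.11,0.09,-0.015,-20,0,0,-1],[-0.11,0.14,-0.025,-30,0,0,-1],[-0.11,0.19,-0.035,-40,0,0,-1],[-0.11,0.24,-0.045,-50,0,0,-1],[-0.11,0.28,-0.055,-60,0,0,-1],[-0.11,0.3,-0.06,-70,0,0,-1],[-0.11,0.315,-0.062,-80,0,0,-1],[-0.11,0.315,-0.062,-83.5,0,0,-1]]]'

```text
time: 7.05
eef_pos: [0.5387, -0.1038, 0.1823]
tcp_rot: [-0.44, -0.553, -0.44, 0.554]
force: [-1.0, 0.4, -3.5]
finger_gap: 0.137
```

>>> arm_command --steps '[[[0,0,0,0,0,0,-1],[0,0,0,0,0,0,-1]]]'

```text
time: 7.3
eef_pos: [0.5388, -0.1024, 0.1827]
tcp_rot: [-0.439, -0.554, -0.44, 0.554]
force: [-0.2, 0.6, -1.8]
finger_gap: 0.133
```

Run:
```python
from h import *
o,p,R=pose(); print(p,R.as_matrix().round(3),o['force'],o['finger_gap']*88,o['joint_pos'])
c=cam('wrist'); P,d=read_camera('wrist'); np.savez('w3',p=P,d=d,K=c[0],D=c[1],R=c[2],t=c[3]); print(-c[2].T@c[3])
print(proj(c,[[.5456,-.0732,.047]]), proj(c,[p-[0,0,.07]]))
save('w3',P)
```

```text
[ 0.53884494 -0.1023864   0.18273804] [[-0.001  0.974 -0.228]
 [ 0.    -0.228 -0.974]
 [-1.    -0.001 -0.   ]] [-0.16148946  0.61742795 -1.83436023] 11.681025504431766 [-3.13677258e-01  3.51328525e-01  1.69479483e+00 -7.90780439e-05
  1.09644153e+00 -8.38593899e-02]
[ 0.55737864 -0.02236435  0.32308429]
[[313.3360834  159.63548451]] [[313.4091143  221.20915441]]
```

View pics/w3.png

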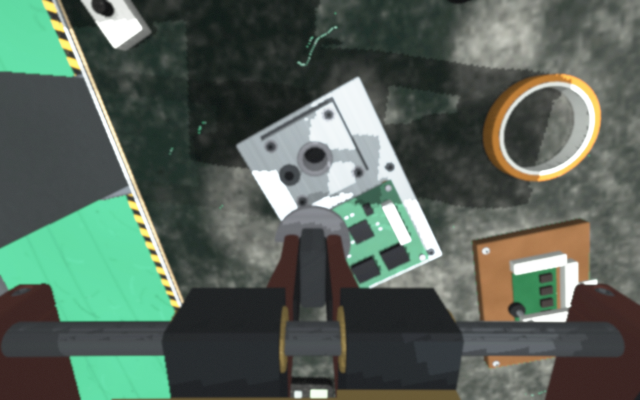

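The wrist view shows the bore at (314,156), the lock screw at (289,175), and the held plug's flange at (313,228). I'll measure the bore from this second view by ellipse fit.

Run:
```python
from h import *
def ell(p,x0,y0,x1,y1,th,near):
    g=cv2.resize(cv2.cvtColor(p,cv2.COLOR_BGR2GRAY)[y0:y1,x0:x1],None,fx=8,fy=8,interpolation=cv2.INTER_CUBIC)
    cs,_=cv2.findContours((g<th).astype(np.uint8),cv2.RETR_EXTERNAL,cv2.CHAIN_APPROX_NONE)
    best=[]
    for k in cs:
        if cv2.contourArea(k)>400:
            e=cv2.fitEllipse(k); best.append((np.array(e[0])/8+[x0-.44,y0-.44],np.array(e[1])/8,cv2.contourArea(k)/64))
    return [b for b in best if np.hypot(*(b[0]-near))<6]
z=np.load('w3.npz'); c=(z['K'],z['D'],z['R'],z['t'])
for th in(45,60,75):
    for e in ell(z['p'],290,130,340,185,th,(314,156)): print('wrist',th,e, onplane(c,[e[0]],.047)[0])
t=np.load('top0.npz'); ct=cam('top')
for th in(60,90,120):
    for e in ell(t['p'],385,170,415,192,th,(400,184)): print('top',th,e,onplane(ct,[e[0]],.047)[0])
X=cloud(c,z['d']); k=(abs(X[...,2]-.047)<.003)&(np.hypot(X[...,0]-.546,X[...,1]+.073)<.06); m=k.astype(np.uint8); Q=X[k]; print('ztop',np.median(Q[:,2]),len(Q))
r=cv2.minAreaRect((Q[:,:2]*1000).astype(np.float32)); print('block',r)
# four corner holes
h=onplane(c,[(328,115),(270,147),(359,173),(302,203)],.047); print(h.round(4)); f=h[1]-h[0]; print(np.degrees(np.arctan2((h[0]-h[1])[1],(h[0]-h[1])[0])),np.degrees(np.arctan2((h[0]-h[2])[1],(h[0]-h[2])[0]))-90, h.mean(0))
cv2.imwrite('pics/w3c.png',cv2.resize(z['p'][80:260,220:400],(720,720),interpolation=cv2.INTER_CUBIC)[:600])
```

```text
wrist 45 (array([314.28977066, 154.82661491]), array([13.36357021, 18.07514954]), 189.0390625) [ 0.54730554 -0.06940577  0.047     ]
wrist 60 (array([314.32953316, 154.87669426]), array([14.5612793 , 19.31062317]), 220.2890625) [ 0.54732851 -0.06945459  0.047     ]
wrist 75 (array([314.34513908, 154.94936424]), array([15.61427689, 20.36468506]), 249.109375) [ 0.5473274  -0.06951742  0.047     ]
top 60 (array([398.70974594, 184.8136335 ]), array([6.6541667 , 8.91629028]), 45.3671875) [ 0.54448169 -0.07097725  0.047     ]
top 90 (array([399.46185356, 184.46906143]), array([8.77248287, 9.73545647]), 66.3203125) [ 0.54513174 -0.0724217   0.047     ]
top 120 (array([399.6315971 , 184.30315643]), array([ 9.65036964, 10.18318176]), 77.015625) [ 0.54544618 -0.07275037  0.047     ]
ztop 0.04727893268707418 5375
block ((546.7872314453125, -72.54736328125), (67.98486328125, 68.07725524902344), 15.143546104431152)
[[ 0.5655 -0.0403  0.047 ]
 [ 0.5128 -0.0546  0.047 ]
 [ 0.5809 -0.0933  0.047 ]
 [ 0.5272 -0.1084  0.047 ]]
15.218328326647354 16.291519309104146 [ 0.54659605 -0.07416219  0.047     ]
```

View pics/w3c.png

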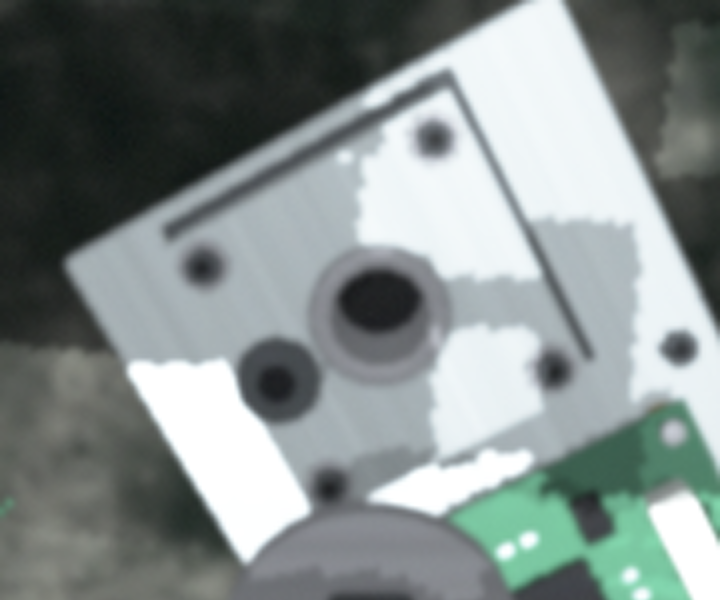

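In the crop the liner circle spans x 309–450 and y 246–385, so the true bore centre is at pixel (314.5,158.4); the dark ellipse was only the deep part. The flange's far edge is at crop (370,505). I'll check that against the prediction so the bore is measured relative to the plug.

Run:
```python
from h import *
z=np.load('w3.npz'); c=(z['K'],z['D'],z['R'],z['t']); o,p,R=pose()
print('bore wrist',onplane(c,[(314.5,158.4)],.047), 'screw top',onplane(c,[(220+279/4-.4,80+381/4-.4)],.0596))
g=cv2.cvtColor(z['p'],cv2.COLOR_BGR2GRAY).astype(float)
# flange rim: predicted pixel of rim point versus strongest gradient radially, on far side
a=np.radians(np.arange(0,360,6)); ctr=p-[0,0,.0704-.036]
r=[]
for t in a:
    L=ctr+np.outer(np.linspace(.017,.027,81),[np.cos(t),np.sin(t),0])
    uv=proj(c,L).astype(np.float32); v=cv2.remap(g.astype(np.float32),uv[:,:1],uv[:,1:],cv2.INTER_CUBIC)[:,0]
    d=np.abs(np.gradient(cv2.GaussianBlur(v[:,None],(1,9),0)[:,0])); i=d.argmax(); r.append((round(np.degrees(t)),round(17+i*.125,2),round(d[i],1),uv[i].round().tolist()))
print([q for q in r if q[3][1]<240])
```

```text
bore wrist [[ 0.54679371 -0.07239784  0.047     ]] screw top [[ 0.52421511 -0.07866483  0.0596    ]]
[(0, np.float64(22.5), np.float32(6.4), [352.0, 236.0]), (6, np.float64(22.0), np.float32(4.7), [350.0, 232.0]), (12, np.float64(21.5), np.float32(3.6), [348.0, 229.0]), (18, np.float64(21.75), np.float32(5.0), [346.0, 226.0]), (24, np.float64(22.12), np.float32(5.6), [345.0, 222.0]), (30, np.float64(22.88), np.float32(9.2), [343.0, 218.0]), (36, np.float64(22.75), np.float32(5.0), [340.0, 216.0]), (42, np.float64(23.0), np.float32(5.6), [337.0, 213.0]), (48, np.float64(23.0), np.float32(4.8), [333.0, 211.0]), (54, np.float64(23.62), np.float32(8.9), [330.0, 208.0]), (60, np.float64(23.0), np.float32(15.4), [326.0, 208.0]), (66, np.float64(23.12), np.float32(15.8), [321.0, 206.0]), (72, np.float64(23.25), np.float32(15.4), [317.0, 206.0]), (78, np.float64(23.38), np.float32(10.3), [313.0, 205.0]), (84, np.float64(22.0), np.float32(2.6), [309.0, 208.0]), (90, np.float64(24.75), np.float32(3.5), [304.0, 204.0]), (96, np.float64(22.38), np.float32(2.6), [301.0, 209.0]), (102, np.float64(23.5), np.float32(14.5), [296.0, 209.0]), (108, np.float64(23.5), np.float32(15.1), [292.0, 211.0]), (114, np.float64(23.5), np.float32(14.5), [288.0, 213.0]), (120, np.float64(23.38), np.float32(15.2), [285.0, 216.0]), (126, np.float64(23.12), np.float32(13.9), [283.0, 219.0]), (132, np.float64(22.5), np.float32(1.8), [281.0, 223.0]), (138, np.float64(26.62), np.float32(1.3), [272.0, 223.0]), (144, np.float64(23.62), np.float32(1.1), [275.0, 229.0]), (150, np.float64(17.5), np.float32(3.4), [284.0, 236.0]), (156, np.float64(17.5), np.float32(4.6), [284.0, 238.0]), (354, np.float64(23.38), np.float32(10.2), [354.0, 239.0])]
```

```bash
cat >> h.py <<'E'
B=np.array([.5463,-.0734,.047]); JAW=-13.; L=.0704
def foot():
    o,p,R=pose(); M=R.as_matrix(); f=p+M[:,0]*L
    a=np.radians(JAW); t=np.array([np.cos(a),np.sin(a),0]); s=np.array([np.sin(a),-np.cos(a),0]); d=f-B
    print('t %.2f foot-B mm: t=%.2f s=%.2f z=%.2f  tilt=%.2f jaw=%.2f'%(o['time'],d@t*1e3,d@s*1e3,d[2]*1e3,np.degrees(np.arccos(-M[2,0])),np.degrees(np.arctan2(M[1,1],M[0,1]))),'F tsz',np.round([o['force']@t,o['force']@s,o['force'][2]],2),'M',np.round(o['wrist_torque'],2),'gap %.2f'%(o['finger_gap']*88))
def goto(dt,ds,dz,th,jaw=JAW):
    """foot target relative to B in mm along t,s,z, tilt th deg"""
    a=np.radians(JAW); t=np.array([np.cos(a),np.sin(a),0]); s=np.array([np.sin(a),-np.cos(a),0])
    R=down(jaw)*Ro.from_rotvec([0,0,-th],degrees=True)
    F=B+(dt*t+ds*s+np.array([0,0,dz]))/1e3
    plan(F-R.as_matrix()[:,0]*L,R)
E
python3 -c "
from h import *
foot(); goto(-2.5,0,14,14)"
```

```text
t 7.35 foot-B mm: t=-0.68 s=29.88 z=65.48  tilt=0.04 jaw=-13.15 F tsz [-0.64 -0.53 -1.92] M [-0.08  0.09  0.  ] gap 11.85
shift mm [ 53.6  15.1 -29.9] turn [ -0.15  -0.02 -13.96]
```

>>> arm_command --steps '[[[0,0.008,-0.015,0,0,-7,-1],[0.02,0.015,-0.03,0,0,-14,-1],[0.04,0.015,-0.03,0,0,-14,-1],[0.053,0.015,-0.03,0,0,-14,-1],[0.053,0.015,-0.03,0,0,-14,-1],[0.053,0.015,-0.03,0,0,-14,-1],[0.053,0.015,-0.03,0,0,-14,-1]]]'

```text
time: 8.22
eef_pos: [0.561, -0.0771, 0.1312]
tcp_rot: [-0.369, -0.497, -0.503, 0.603]
force: [0.1, 0.5, -2.6]
finger_gap: 0.133
```

Run:
```python
from h import *
foot()
c=cam('wrist'); P,d=read_camera('wrist'); s,_=read_camera('scene'); cs=cam('scene')
u,v=proj(cs,B)[0].astype(int); print(u,v); w=proj(c,B)[0].astype(int); print(w)
A=cv2.resize(P[max(w[1]-60,0):max(w[1]-60,0)+120,w[0]-60:w[0]+60],(400,400),interpolation=cv2.INTER_CUBIC)
C=cv2.resize(s[v-50:v+30,u-40:u+40],(400,400),interpolation=cv2.INTER_CUBIC); save('hov',np.hstack([A,C]))
goto(-2.5,0,4,14)
```

```text
t 8.22 foot-B mm: t=-1.71 s=0.28 z=15.90  tilt=13.89 jaw=-13.13 F tsz [-0.02 -0.47 -2.56] M [-0.1  -0.16 -0.03] gap 11.69
386 242
[320 213]
shift mm [11.5  2.3 -0.3] turn [-0.11 -0.02 -0.08]
```

View pics/hov.png

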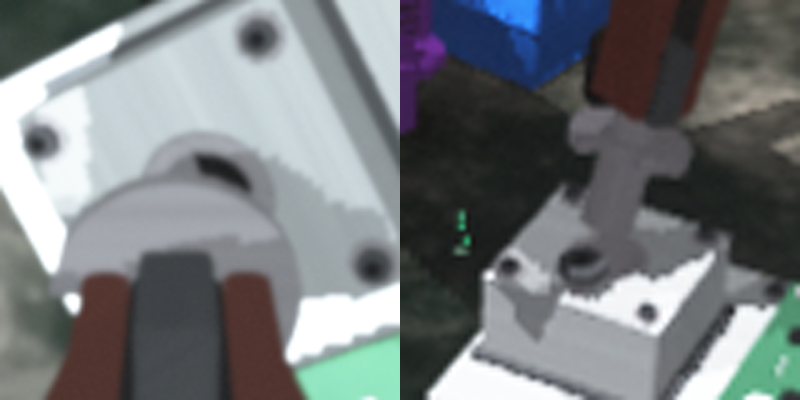

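The view shows the tilted foot over the liner, low edge on the far side from the lock screw (which is at (582,262) in the right panel). I'll lower it gently.

>>> arm_command --steps '[[[0.006,0.0005,-0.0003,0,0,0,-1],[0.0115,0.0015,-0.0003,0,0,0,-1],[0.0115,0.0015,-0.0003,0,0,0,-1],[0.0115,0.0015,-0.0003,0,0,0,-1]]]' --newtons 25

```text
time: 8.82
eef_pos: [0.5593, -0.0762, 0.1185]
tcp_rot: [-0.369, -0.496, -0.504, 0.603]
force: [-0.5, -0.1, -1.5]
finger_gap: 0.133
```

```bash
python3 -c "
from h import *
foot(); goto(-2.5,0,1,14); goto(-2.5,0,-1.2,14)"
```

```text
t 8.82 foot-B mm: t=-3.70 s=-0.20 z=3.19  tilt=14.02 jaw=-13.11 F tsz [-0.48  0.23 -1.49] M [-0.09 -0.15  0.01] gap 11.67
shift mm [1.8 1.7 0.2] turn [-0.1  -0.02  0.02]
shift mm [4.  2.2 0.2] turn [-0.1  -0.02  0.02]
```

>>> arm_command --steps '[[[0.001,0.0012,0.0002,0,0,0,-1],[0.002,0.0017,0.0002,0,0,0,-1],[0.002,0.0017,0.0002,0,0,0,-1]]]'

```text
time: 9.2
eef_pos: [0.5605, -0.0768, 0.1162]
tcp_rot: [-0.369, -0.496, -0.504, 0.603]
force: [-0.5, -0.3, -2.7]
finger_gap: 0.137
```

>>> arm_command --steps '[[[0.001,0.0003,0,0,0,0,-1],[0.002,0.0005,0,0,0,0,-1],[0.002,0.0005,0,0,0,0,-1]]]'

```text
time: 9.57
eef_pos: [0.5607, -0.0766, 0.1144]
tcp_rot: [-0.369, -0.496, -0.504, 0.603]
force: [1.0, 0.8, 0.3]
finger_gap: 0.132
```

```bash
python3 -c "
from h import *
foot(); goto(-2,0,-1.2,14)"
```

```text
t 9.57 foot-B mm: t=-2.30 s=-0.18 z=-0.92  tilt=13.98 jaw=-13.11 F tsz [ 0.83 -1.04  0.28] M [ 0.13 -0.07 -0.11] gap 11.64
shift mm [0.2 0.4 0.1] turn [-0.1  -0.04 -0.02]
```

>>> arm_command --steps '[[[0,0,-0.0004,0,0,0,-1],[0,0,-0.0008,0,0,0,-1],[0,0,-0.0008,0,0,0,-1]]]'

```text
time: 9.95
eef_pos: [0.5608, -0.0762, 0.1143]
tcp_rot: [-0.369, -0.496, -0.504, 0.603]
force: [0.5, -1.1, -0.2]
finger_gap: 0.133
```

```bash
python3 -c "
from h import *
foot()"
```

```text
t 9.95 foot-B mm: t=-2.28 s=-0.56 z=-1.01  tilt=13.98 jaw=-13.11 F tsz [ 0.77  0.98 -0.16] M [-0.22 -0.01  0.04] gap 11.74
```

>>> arm_command --steps '[[[0,0.0005,0.0003,0,0,0,-1],[0,0.001,0.0003,0,0,0,-1],[0,0.001,0.0003,0,0,0,-1]]]'

```text
time: 10.32
eef_pos: [0.5611, -0.0764, 0.1141]
tcp_rot: [-0.369, -0.496, -0.504, 0.603]
force: [-1.6, 0.1, 1.8]
finger_gap: 0.137
```

```bash
python3 -c "
from h import *
foot()
read_camera('top'); foot()"
```

```text
t 10.32 foot-B mm: t=-1.98 s=-0.49 z=-1.22  tilt=14.06 jaw=-13.11 F tsz [-1.6   0.24  1.76] M [ 0.05  0.48 -0.01] gap 12.08
t 10.38 foot-B mm: t=-1.96 s=-0.49 z=-1.25  tilt=14.05 jaw=-13.11 F tsz [-1.76 -0.38  3.22] M [-0.03  0.52  0.01] gap 12.07
```

>>> arm_command --steps '[[[0,0.0005,0,0,0,0,-1],[0,0.0008,0,0,0,0,-1],[0,0.0008,0,0,0,0,-1]]]'

```text
time: 10.75
eef_pos: [0.5629, -0.0767, 0.1135]
tcp_rot: [-0.369, -0.496, -0.504, 0.603]
force: [0.7, -0.2, -2.4]
finger_gap: 0.134
```

```bash
python3 -c "
from h import *
foot()
read_camera('top'); foot()"
```

```text
t 10.75 foot-B mm: t=-0.06 s=-0.54 z=-1.81  tilt=13.94 jaw=-13.11 F tsz [ 0.77  0.   -2.38] M [-0.1  -0.35 -0.03] gap 11.83
t 10.80 foot-B mm: t=-0.07 s=-0.53 z=-1.75  tilt=13.94 jaw=-13.11 F tsz [ 1.27 -0.93 -2.7 ] M [-0.04 -0.39 -0.06] gap 12.18
```

>>> arm_command --steps '[[[0,0.0005,0,0,0,0,-1],[0,0.0005,0,0,0,0,-1],[0,0.0005,0,0,0,0,-1]]]'

```text
time: 11.18
eef_pos: [0.5629, -0.0767, 0.1136]
tcp_rot: [-0.369, -0.496, -0.504, 0.603]
force: [0.5, 0.3, -2.0]
finger_gap: 0.136
```

```bash
python3 -c "
from h import *
foot()
read_camera('top'); foot()"
```

```text
t 11.18 foot-B mm: t=-0.12 s=-0.51 z=-1.67  tilt=13.99 jaw=-13.11 F tsz [ 0.38 -0.4  -2.05] M [-0.01 -0.27 -0.03] gap 12.00
t 11.22 foot-B mm: t=-0.15 s=-0.49 z=-1.66  tilt=13.99 jaw=-13.10 F tsz [ 0.06 -1.26 -2.85] M [-0.01 -0.31 -0.02] gap 11.99
```

>>> arm_command --steps '[[[0.0005,0.0005,0,0,0,0,-1],[0.0005,0.0005,0,0,0,0,-1],[0.0005,0.0005,0,0,0,0,-1]]]'

```text
time: 11.6
eef_pos: [0.5631, -0.0768, 0.1131]
tcp_rot: [-0.369, -0.496, -0.504, 0.603]
force: [1.0, 0.7, -2.8]
finger_gap: 0.13
```

```bash
python3 -c "
from h import *
foot()
read_camera('top'); foot()"
```

```text
t 11.60 foot-B mm: t=0.15 s=-0.47 z=-2.24  tilt=14.00 jaw=-13.10 F tsz [ 0.78 -0.93 -2.77] M [ 0.06 -0.3  -0.05] gap 11.46
t 11.65 foot-B mm: t=0.19 s=-0.48 z=-2.22  tilt=14.00 jaw=-13.11 F tsz [ 0.36 -0.35 -2.05] M [-0.01 -0.21 -0.03] gap 11.93
```

>>> arm_command --steps '[[[0,0.0004,0,0,0,0,-1],[0,0.0008,0,0,0,0,-1],[0,0.0008,0,0,0,0,-1]]]'

```text
time: 12.02
eef_pos: [0.5637, -0.0771, 0.1128]
tcp_rot: [-0.369, -0.496, -0.504, 0.603]
force: [-0.2, 1.0, -3.0]
finger_gap: 0.131
```

```bash
python3 -c "
from h import *
foot()
read_camera('top'); foot()"
```

```text
t 12.03 foot-B mm: t=0.68 s=-0.35 z=-2.47  tilt=14.03 jaw=-13.10 F tsz [-0.38 -0.95 -3.02] M [-0.03 -0.11 -0.04] gap 11.54
t 12.07 foot-B mm: t=0.66 s=-0.38 z=-2.48  tilt=14.03 jaw=-13.11 F tsz [ 0.03 -0.18 -1.57] M [-0.03 -0.07 -0.08] gap 11.96
```

>>> arm_command --steps '[[[0,0.0004,0,0,0,0,-1],[0,0.0008,0,0,0,0,-1],[0,0.0008,0,0,0,0,-1]]]'

```text
time: 12.45
eef_pos: [0.564, -0.0771, 0.1127]
tcp_rot: [-0.369, -0.496, -0.504, 0.604]
force: [-1.6, 0.6, -1.5]
finger_gap: 0.132
```

```bash
python3 -c "
from h import *
foot()
read_camera('top'); foot()"
```

```text
t 12.45 foot-B mm: t=0.96 s=-0.44 z=-2.63  tilt=14.08 jaw=-13.10 F tsz [-1.67 -0.18 -1.51] M [ 0.02  0.48 -0.07] gap 11.58
t 12.50 foot-B mm: t=0.96 s=-0.47 z=-2.65  tilt=14.08 jaw=-13.10 F tsz [-2.75 -0.73 -0.81] M [0.02 0.49 0.03] gap 12.08
```

Rim contact is felt at t≈+0.95, z≈-2.6 mm, so the bore centre lies about +1.5 mm along t from my estimate. The plug now straightens in stages about the foot.

```bash
python3 -c "
from h import *
goto(1.12,-.45,-2.6,10); goto(1.36,-.45,-2.6,6)"
```

```text
shift mm [ 0.1 -4.9  0. ] turn [-0.1  -0.01  4.08]
shift mm [ 0.6 -9.5  0. ] turn [-0.1  -0.01  8.08]
```

>>> arm_command --steps '[[[0,-0.0024,0,0,0,2,-1],[0.0001,-0.0049,0,0,0,4,-1],[0.0001,-0.0049,0,0,0,4,-1],[0.0001,-0.0049,0,0,0,4,-1]]]'

```text
time: 13.0
eef_pos: [0.5597, -0.076, 0.1138]
tcp_rot: [-0.389, -0.513, -0.487, 0.59]
force: [-2.3, 2.2, 0.1]
finger_gap: 0.134
```

```bash
python3 -c "
from h import *
foot()
read_camera('top'); foot();goto(1.36,-.45,-2.6,6)"
```

```text
t 13.00 foot-B mm: t=1.36 s=-0.52 z=-2.50  tilt=10.08 jaw=-13.11 F tsz [-2.75 -1.6   0.06] M [ 0.15  0.59 -0.  ] gap 11.76
t 13.05 foot-B mm: t=1.38 s=-0.54 z=-2.51  tilt=10.08 jaw=-13.11 F tsz [-3.27 -0.07 -0.17] M [ 0.15  0.68 -0.02] gap 12.20
shift mm [ 0.3 -5.   0.1] turn [-0.11 -0.02  4.08]
```

>>> arm_command --steps '[[[0,-0.0026,0,0,0,2,-1],[0.0002,-0.0052,0,0,0,4,-1],[0.0002,-0.0052,0,0,0,4,-1],[0.0002,-0.0052,0,0,0,4,-1]]]'

```text
time: 13.55
eef_pos: [0.5551, -0.075, 0.1145]
tcp_rot: [-0.41, -0.53, -0.468, 0.576]
force: [-1.9, 0.6, -0.1]
finger_gap: 0.136
```

```bash
python3 -c "
from h import *
foot()
read_camera('top'); foot();goto(1.5,-.45,-2.6,3)"
```

```text
t 13.55 foot-B mm: t=1.52 s=-0.45 z=-2.52  tilt=6.06 jaw=-13.11 F tsz [-2.   -0.16 -0.12] M [0.13 0.56 0.01] gap 12.00
t 13.60 foot-B mm: t=1.55 s=-0.42 z=-2.52  tilt=6.06 jaw=-13.11 F tsz [-2.86  0.85 -0.26] M [ 0.17  0.56 -0.  ] gap 11.80
shift mm [ 0.2 -3.8 -0. ] turn [-0.11 -0.    3.06]
```

>>> arm_command --steps '[[[0,-0.002,0,0,0,1.5,-1],[0.0002,-0.0039,0,0,0,3,-1],[0.0002,-0.0039,0,0,0,3,-1],[0.0002,-0.0039,0,0,0,3,-1]]]'

```text
time: 14.1
eef_pos: [0.5515, -0.0741, 0.115]
tcp_rot: [-0.425, -0.542, -0.454, 0.565]
force: [-2.2, 1.1, -1.8]
finger_gap: 0.138
```

```bash
python3 -c "
from h import *
foot()
read_camera('top'); foot();goto(1.5,-.45,-2.6,0)"
```

```text
t 14.10 foot-B mm: t=1.56 s=-0.43 z=-2.32  tilt=2.96 jaw=-13.11 F tsz [-2.39 -0.56 -1.76] M [ 0.12  0.33 -0.03] gap 12.11
t 14.15 foot-B mm: t=1.56 s=-0.43 z=-2.37  tilt=2.97 jaw=-13.11 F tsz [-1.28  0.06 -1.92] M [ 0.09  0.36 -0.02] gap 11.65
shift mm [ 0.3 -3.7 -0. ] turn [-0.11  0.    2.97]
```

>>> arm_command --steps '[[[0,-0.0019,0,0,0,1.5,-1],[0.0004,-0.0038,0,0,0,3,-1],[0.0004,-0.0038,0,0,0,3,-1],[0.0004,-0.0038,0,0,0,3,-1]]]'

```text
time: 14.65
eef_pos: [0.5478, -0.0733, 0.1147]
tcp_rot: [0.44, 0.554, 0.439, -0.554]
force: [-0.2, 0.9, -1.8]
finger_gap: 0.134
```

```bash
python3 -c "
from h import *
foot()
read_camera('top'); foot()"
```

```text
t 14.65 foot-B mm: t=1.51 s=-0.40 z=-2.69  tilt=0.04 jaw=-13.11 F tsz [-0.42 -0.86 -1.75] M [0.08 0.13 0.  ] gap 11.80
t 14.70 foot-B mm: t=1.50 s=-0.42 z=-2.76  tilt=0.03 jaw=-13.11 F tsz [-0.37 -0.54 -2.73] M [ 0.03  0.23 -0.04] gap 11.57
```

>>> arm_command --steps '[[[0.0007,0,0,0,0,0,-1],[0.0015,0,0,0,0,0,-1],[0.0015,0,0,0,0,0,-1]]]'

```text
time: 15.08
eef_pos: [0.5477, -0.0733, 0.1129]
tcp_rot: [0.44, 0.554, 0.44, -0.554]
force: [0.3, -0.8, -1.7]
finger_gap: 0.137
```

```bash
python3 -c "
from h import *
foot()
read_camera('top'); foot()"
```

```text
t 15.07 foot-B mm: t=1.41 s=-0.38 z=-4.50  tilt=0.02 jaw=-13.10 F tsz [ 0.44  0.75 -1.73] M [-0.11  0.09  0.03] gap 12.03
t 15.12 foot-B mm: t=1.30 s=-0.38 z=-4.48  tilt=0.02 jaw=-13.10 F tsz [ 0.3   0.19 -2.02] M [-0.07  0.07 -0.01] gap 11.73
```

The plug is straight and free in the bore. Sliding down.

>>> arm_command --steps '[[[0.002,0,0,0,0,0,-1],[0.004,0,0,0,0,0,-1],[0.006,0,0,0,0,0,-1],[0.008,0,0,0,0,0,-1],[0.01,0,0,0,0,0,-1],[0.01,0,0,0,0,0,-1]]]'

```text
time: 15.88
eef_pos: [0.5473, -0.0732, 0.1028]
tcp_rot: [-0.44, -0.554, -0.44, 0.554]
force: [-1.3, 0.1, -2.2]
finger_gap: 0.137
```

```bash
python3 -c "
from h import *
foot()
read_camera('top'); foot()"
```

```text
t 15.88 foot-B mm: t=0.89 s=-0.46 z=-14.64  tilt=0.03 jaw=-13.11 F tsz [-1.28  0.23 -2.23] M [-0.08  0.16 -0.02] gap 12.06
t 15.93 foot-B mm: t=0.99 s=-0.45 z=-14.50  tilt=0.02 jaw=-13.10 F tsz [-0.02 -0.2  -1.42] M [-0.09  0.06  0.01] gap 12.01
```

>>> arm_command --steps '[[[0.0015,0.0002,0,0,0,0,-1],[0.003,0.0003,0,0,0,0,-1],[0.0045,0.0003,0,0,0,0,-1],[0.006,0.0003,0,0,0,0,-1],[0.006,0.0003,0,0,0,0,-1]]]'

```text
time: 16.55
eef_pos: [0.5477, -0.0732, 0.0968]
tcp_rot: [-0.44, -0.554, -0.44, 0.554]
force: [-0.0, 0.2, -2.1]
finger_gap: 0.132
```

```bash
python3 -c "
from h import *
foot()
read_camera('top'); foot()"
```

```text
t 16.55 foot-B mm: t=1.26 s=-0.46 z=-20.57  tilt=0.02 jaw=-13.11 F tsz [-0.06 -0.24 -2.05] M [-0.06  0.07  0.  ] gap 11.59
t 16.60 foot-B mm: t=1.34 s=-0.47 z=-20.48  tilt=0.01 jaw=-13.11 F tsz [ 0.58  0.55 -1.28] M [-0.08  0.07 -0.01] gap 11.77
```

>>> arm_command --steps '[[[0.0015,0,0,0,0,0,-1],[0.003,0,0,0,0,0,-1],[0.0045,0,0,0,0,0,-1],[0.006,0,0,0,0,0,-1],[0.006,0,0,0,0,0,-1]]]'

```text
time: 17.23
eef_pos: [0.5476, -0.0732, 0.0908]
tcp_rot: [-0.44, -0.554, -0.44, 0.554]
force: [0.7, 0.4, -2.5]
finger_gap: 0.133
```

```bash
python3 -c "
from h import *
foot()
read_camera('top'); foot()"
```

```text
t 17.23 foot-B mm: t=1.24 s=-0.46 z=-26.59  tilt=0.02 jaw=-13.10 F tsz [ 0.59 -0.55 -2.54] M [-0.06  0.07  0.02] gap 11.73
t 17.27 foot-B mm: t=1.31 s=-0.47 z=-26.50  tilt=0.01 jaw=-13.11 F tsz [ 0.13  0.32 -2.26] M [-0.1   0.09  0.02] gap 11.51
```

Past the screw head with no contact force. The last 3.5 mm go slowly.

>>> arm_command --steps '[[[0.001,0,0,0,0,0,-1],[0.002,0,0,0,0,0,-1],[0.0028,0,0,0,0,0,-1],[0.0028,0,0,0,0,0,-1]]]'

```text
time: 17.77
eef_pos: [0.5477, -0.0733, 0.0881]
tcp_rot: [-0.44, -0.554, -0.44, 0.554]
force: [-0.5, 0.0, -2.8]
finger_gap: 0.135
```

```bash
python3 -c "
from h import *
foot()
read_camera('top'); foot()"
```

```text
t 17.77 foot-B mm: t=1.34 s=-0.46 z=-29.29  tilt=0.01 jaw=-13.10 F tsz [-0.53  0.08 -2.83] M [-0.05  0.07 -0.03] gap 11.90
t 17.82 foot-B mm: t=1.39 s=-0.46 z=-29.22  tilt=0.01 jaw=-13.10 F tsz [ 0.3  -0.16 -2.51] M [-0.03  0.1   0.03] gap 11.73
```

>>> arm_command --steps '[[[0.0004,0,0,0,0,0,-1],[0.0008,0,0,0,0,0,-1],[0.0008,0,0,0,0,0,-1]]]'

```text
time: 18.2
eef_pos: [0.5478, -0.0733, 0.0875]
tcp_rot: [-0.44, -0.554, -0.44, 0.554]
force: [-0.2, 0.6, -1.4]
finger_gap: 0.135
```

```bash
python3 -c "
from h import *
foot()
read_camera('top'); foot()"
```

```text
t 18.20 foot-B mm: t=1.41 s=-0.45 z=-29.95  tilt=0.01 jaw=-13.11 F tsz [-0.32 -0.52 -1.39] M [-0.05  0.12 -0.01] gap 11.85
t 18.25 foot-B mm: t=1.41 s=-0.44 z=-29.95  tilt=0.01 jaw=-13.10 F tsz [ 0.1   0.19 -1.09] M [-0.08  0.1  -0.01] gap 11.78
```

>>> arm_command --steps '[[[0.0003,0,0,0,0,0,-1],[0.0005,0,0,0,0,0,-1],[0.0005,0,0,0,0,0,-1]]]'

```text
time: 18.62
eef_pos: [0.5478, -0.0733, 0.0874]
tcp_rot: [0.44, 0.554, 0.44, -0.554]
force: [-2.5, 0.3, 5.7]
finger_gap: 0.137
```

```bash
python3 -c "
from h import *
foot()
read_camera('top'); foot()"
```

```text
t 18.62 foot-B mm: t=1.48 s=-0.44 z=-30.04  tilt=0.02 jaw=-13.10 F tsz [-2.52  0.26  5.74] M [-0.02  0.37 -0.02] gap 12.04
t 18.68 foot-B mm: t=1.47 s=-0.45 z=-30.03  tilt=0.02 jaw=-13.11 F tsz [-2.5   0.34  4.32] M [-0.05  0.43  0.03] gap 11.85
```

The plug is home: hard contact at z=-30.0 mm. Now easing the press and turning clockwise with a lighter grip.

>>> arm_command --steps '[[[-0.0003,0,0,0,0,0,-1],[-0.0003,0,0,5,0,0,-1],[-0.0003,0,0,10,0,0,-1],[-0.0003,0,0,15,0,0,-1],[-0.0003,0,0,15,0,0,-1]]]' --newtons 15

```text
time: 19.3
eef_pos: [0.548, -0.0732, 0.0874]
tcp_rot: [0.364, 0.606, 0.364, -0.606]
force: [-0.8, 1.8, 3.7]
finger_gap: 0.135
```

```bash
python3 -c "
from h import *
foot()
read_camera('top'); foot()"
```

```text
t 19.30 foot-B mm: t=1.61 s=-0.60 z=-30.02  tilt=0.02 jaw=-28.07 F tsz [-1.18 -1.59  3.69] M [ 0.11  0.31 -0.03] gap 11.86
t 19.35 foot-B mm: t=1.57 s=-0.58 z=-30.03  tilt=0.02 jaw=-28.01 F tsz [-0.69 -0.91  3.71] M [ 0.19  0.27 -0.01] gap 12.00
```

>>> arm_command --steps '[[[-0.0002,0,0,5,0,0,-1],[-0.0002,0,0,10,0,0,-1],[-0.0002,0,0,15,0,0,-1],[-0.0002,0,0,20,0,0,-1],[-0.0002,0,0,20,0,0,-1]]]'

```text
time: 19.98
eef_pos: [0.5479, -0.0733, 0.0874]
tcp_rot: [0.254, 0.66, 0.253, -0.66]
force: [-0.6, 1.2, 2.2]
finger_gap: 0.138
```

```bash
python3 -c "
from h import *
foot()
read_camera('top'); foot()"
```

```text
t 19.98 foot-B mm: t=1.57 s=-0.47 z=-30.00  tilt=0.02 jaw=-47.99 F tsz [-0.85 -1.02  2.15] M [ 0.09  0.17 -0.03] gap 12.16
t 20.02 foot-B mm: t=1.57 s=-0.48 z=-29.99  tilt=0.02 jaw=-47.95 F tsz [-0.46 -0.28  2.63] M [ 0.1   0.18 -0.06] gap 12.16
```

>>> arm_command --steps '[[[-0.0001,0,0,5,0,0,-1],[-0.0001,0,0,10,0,0,-1],[-0.0001,0,0,15,0,0,-1],[-0.0001,0,0,19,0,0,-1],[-0.0001,0,0,19,0,0,-1]]]'

```text
time: 20.65
eef_pos: [0.5479, -0.0734, 0.0874]
tcp_rot: [0.141, 0.693, 0.141, -0.693]
force: [0.5, -0.7, 1.4]
finger_gap: 0.136
```

```bash
python3 -c "
from h import *
foot()
read_camera('top'); foot()"
```

```text
t 20.65 foot-B mm: t=1.53 s=-0.37 z=-29.98  tilt=0.01 jaw=-66.96 F tsz [0.69 0.61 1.42] M [ 0.05  0.14 -0.03] gap 11.97
t 20.70 foot-B mm: t=1.53 s=-0.42 z=-29.97  tilt=0.01 jaw=-66.94 F tsz [-0.6  -0.    0.22] M [-0.01  0.16 -0.03] gap 11.97
```

>>> arm_command --steps '[[[0,0,0,3,0,0,-1],[0,0,0,6,0,0,-1],[0,0,0,6,0,0,-1]]]'

```text
time: 21.08
eef_pos: [0.5479, -0.0734, 0.0874]
tcp_rot: [0.105, 0.699, 0.105, -0.699]
force: [0.3, 0.4, 0.9]
finger_gap: 0.139
```

```bash
python3 -c "
from h import *
foot()
read_camera('top'); foot()"
```

```text
t 21.07 foot-B mm: t=1.52 s=-0.37 z=-29.96  tilt=0.02 jaw=-72.97 F tsz [ 0.24 -0.47  0.92] M [-0.05  0.11  0.01] gap 12.22
t 21.12 foot-B mm: t=1.52 s=-0.38 z=-29.98  tilt=0.02 jaw=-72.96 F tsz [ 0.04 -0.19  0.58] M [0.01 0.12 0.01] gap 12.07
```

>>> arm_command --steps '[[[0,0,0,1,0,0,-1],[0,0,0,2,0,0,-1],[0,0,0,2,0,0,-1]]]'

```text
time: 21.5
eef_pos: [0.5477, -0.0733, 0.0874]
tcp_rot: [-0.092, -0.701, -0.092, 0.701]
force: [0.6, 0.3, -1.3]
finger_gap: 0.135
```

```bash
python3 -c "
from h import *
foot()
read_camera('top'); foot()"
```

```text
t 21.50 foot-B mm: t=1.38 s=-0.43 z=-29.97  tilt=0.01 jaw=-75.10 F tsz [ 0.48 -0.46 -1.25] M [-0.12  0.08  0.02] gap 11.92
t 21.55 foot-B mm: t=1.42 s=-0.42 z=-29.94  tilt=0.01 jaw=-75.09 F tsz [-0.08 -0.36 -0.57] M [-0.16  0.05 -0.02] gap 11.84
```

>>> arm_command --steps '[[[0,0,0,1,0,0,-1],[0,0,0,1.5,0,0,-1],[0,0,0,1.5,0,0,-1]]]'

```text
time: 21.92
eef_pos: [0.5477, -0.0732, 0.0875]
tcp_rot: [-0.082, -0.702, -0.082, 0.702]
force: [1.6, -0.2, -1.2]
finger_gap: 0.136
```

```bash
python3 -c "
from h import *
foot()
read_camera('top'); foot()"
```

```text
t 21.93 foot-B mm: t=1.34 s=-0.49 z=-29.94  tilt=0.01 jaw=-76.61 F tsz [ 1.6  -0.13 -1.17] M [-0.03  0.07  0.01] gap 11.96
t 21.98 foot-B mm: t=1.31 s=-0.48 z=-29.96  tilt=0.01 jaw=-76.61 F tsz [ 0.72  0.41 -0.41] M [-0.04  0.14 -0.02] gap 11.67
```

>>> arm_command --steps '[[[0,0,0,1,0,0,-1],[0,0,0,1.5,0,0,-1],[0,0,0,1.5,0,0,-1]]]'

```text
time: 22.35
eef_pos: [0.5478, -0.0734, 0.0875]
tcp_rot: [-0.073, -0.703, -0.073, 0.703]
force: [-0.6, -1.0, -2.1]
finger_gap: 0.14
```

```bash
python3 -c "
from h import *
foot()
read_camera('top'); foot()"
```

```text
t 22.35 foot-B mm: t=1.43 s=-0.36 z=-29.94  tilt=0.01 jaw=-78.11 F tsz [-0.37  1.13 -2.06] M [-0.19  0.04 -0.04] gap 12.35
t 22.40 foot-B mm: t=1.41 s=-0.35 z=-29.96  tilt=0.01 jaw=-78.10 F tsz [ 0.15  0.83 -1.75] M [-0.18  0.06  0.01] gap 11.91
```

At jaw -78° the plug's x is about 12°, close to the expected stop of 15°. Releasing and retreating to check.

>>> arm_command --steps '[[[0,0,0,-1,0,0,-0.7],[0,0,0,-1,0,0,-0.4],[0,0,0,-1,0,0,-0.2],[0,0,0,-1,0,0,-0.2],[-0.02,0,0,-1,0,0,-0.2],[-0.05,0,0,-1,0,0,-0.2],[-0.08,0,0,-1,0,0,-0.2],[-0.08,0,0,-1,0,0,-0.2]]]'

```text
time: 23.4
eef_pos: [0.5495, -0.0737, 0.1697]
tcp_rot: [0.08, 0.704, 0.079, -0.701]
force: [0.1, 0.2, 0.4]
finger_gap: 0.404
```

Run:
```python
from h import *
foot(); o,p,R=pose(); print(p,o['joint_pos'])
c=cam('wrist'); P,d=read_camera('wrist'); X=cloud(c,d)
k=(X[...,2]>.085)&(X[...,2]<.1)&(np.hypot(X[...,0]-.548,X[...,1]+.073)<.022); Q=X[k]; print(len(Q))
if len(Q)>20:
    r=cv2.minAreaRect((Q[:,:2]*1000).astype(np.float32)); e=np.linalg.svd((Q-Q.mean(0))[:,:2],full_matrices=False)[2][0]; print('bar',np.degrees(np.arctan2(e[1],e[0])),r,'ztop',np.median(Q[:,2]))
k=(abs(X[...,2]-.047)<.003)&(np.hypot(X[...,0]-.546,X[...,1]+.073)<.06); r=cv2.minAreaRect((X[k][:,:2]*1000).astype(np.float32)); print('block',r)
w=proj(c,[.5475,-.073,.06])[0].astype(int); print(w)
v=max(w[1]-80,0); save('end',cv2.resize(P[v:v+150,w[0]-100:w[0]+100],(800,600),interpolation=cv2.INTER_CUBIC))
```

```text
t 23.40 foot-B mm: t=3.53 s=-0.44 z=52.30  tilt=0.28 jaw=-77.10 F tsz [ 0.05 -0.26  0.45] M [-0.03  0.23 -0.03] gap 35.59
[ 0.54950624 -0.07367358  0.16969607] [-2.57819172e-01  3.71875701e-01  1.70029992e+00 -9.42194126e-05
  1.06448583e+00  1.08794415e+00]
718
bar -168.2242300988091 ((547.809326171875, -73.18695068359375), (29.720172882080078, 12.099830627441406), 12.593766212463379) ztop 0.09301888280092135
block ((546.9779052734375, -72.72285461425781), (68.7366714477539, 67.8542251586914), 15.176236152648926)
[311 204]
```

View pics/end.png

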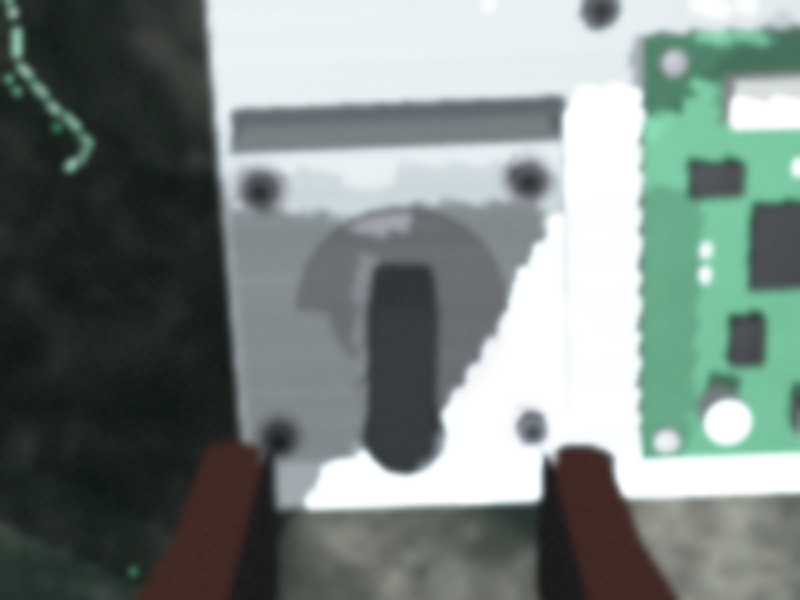

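The view shows the handle at (405,350) pointing at the lock screw, the flange flat on the block, its notch at (330,330) turned away, and the fingers clear. The handle top reads 93.0 mm (47+46, so home). The bar is at 12–12.6° against the fixture's 15.2°, within 10°. Handing in.

```bash
python3 -c "
from h import *
print(robot.sign_off())"
```

```text
the job is handed in; nothing more can be done
None
```

The plug gauge is in the fixture's bore, fully home, turned clockwise under the screw head and released. The job was handed in at about 23.5 s; sign-off gives no verdict.

- **Insertion:** I started the foot tilted 14°, low edge first. I felt for the rim, straightened it in stages and slid it down with the notch facing the screw. Forces I read during insertion stayed at a few newtons. Pressing it home showed about 6 N upward, roughly 7–8 N of contact.
- **Last checks:** The handle top is 93.0 mm above the bench, which matches fully home. The handle lies at about 12–12.6° against the fixture's 15.2°, so about 3° off and within the 10° allowed. The fingers are clear and the wrist force is back near zero.
- **Not confirmed:**
  - I felt no clear torque when the plug should have met its stop. That it is against the screw rests on the angle alone.
  - My camera estimate of the bore was about 1.5 mm off; feel corrected it.
  - I did not re-measure the small gauge or the other things on the bench afterwards. The arm passed clear of them.

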